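# Rock the pendulum angle gauge onto its red mark

## Task

Check the pendulum angle gauge on its stud: lift it by its black tab out of the grey rest, slide its steel tongue down into the slot of the aluminium checking block with the gauge upright, and let the tongue come gently to rest on the brass stud for a moment. Then rock the gauge over in the slot until its swinging black pointer settles on the red mark of the dial, and finish while still holding the tab, with the tongue resting on the stud and the pointer still on the mark. Leave the vials standing where they are.

Things in the scene. Friction and masses are not known exactly. Their poses are not given: they have to be found in the camera images.
- gauge: Loose flat upright angle gauge, about 0.26 kg, 172 mm tall. Origin: middle of the tongue's bottom edge; z up, y along its width, x square to its face, dial on -x. Steel tongue 8 mm thick (x), 36 mm wide (y), z = 0 to 44 mm; blue disc 92 mm across, 8 mm thick plus 4 mm of pointer in front, centre z = 90 mm; black tab on top. Starts upright in the rest, dial to the rest's -x.
- gauge_grip (a point): Middle of the black grip tab, 150 mm above the gauge's origin; the tab is 12 mm thick (x), 24 mm wide (y), z = 128 to 172 mm. Pinch it here from above, fingers closing along the gauge's x.
- gauge_foot (a point): Middle of the tongue's bottom edge (the gauge's origin).
- pointer (a joint): Free-swinging weighted black pointer, 36 mm long, pivoted at the disc's centre, hanging plumb; settles in about a second. Value: how far the gauge leans about its own +x, rad: 0 upright, positive when the gauge's top leans to its own -y (to the right, seen from the dial side); the tip then stands right of the dial's lowest point.
- mark (a joint): Red mark on the dial's lower rim, 5 mm wide, in the same sense as the pointer's value: it stands 0.20 to 0.38 rad to the right of the dial's lowest point, and does not move. The pointer is on the mark when both values agree (pointer tip within half the mark's width).
- pointer_tip (a point): Tip of the pointer, 36 mm from the disc's centre.
- mark_tip (a point): Point on the red mark's middle, at the same 36 mm from the disc's centre.
- rest: Grey fixed parking rest, 50 x 74 mm, 46 mm tall; origin under its centre. Closed vertical slot 12 mm (x) by 42 mm (y), open at the top, its floor 8 mm above the bench; the gauge's tongue stands in it.
- block: Fixed aluminium checking block; origin under its centre, z up. Base 66 x 100 x 15 mm; on it two cheeks 80 mm long in y leave a slot 12 mm wide in x, open at both y ends; they reach z = 58 mm, the top 8 mm flared as a lead-in. Slot floor z = 15 mm. The gauge goes in with its x along the block's x; there is room to lean it 0.5 rad along the slot.
- stud: Brass stud fixed in the middle of the block's slot, frame same as the block's: an uneven rigid top of three domes in a row along y, the highest in the middle (y = 0, z = 27 mm), the others at y = -8 mm (z = 25 mm) and y = +7 mm (z = 23.5 mm).
- stud_top (a point): Top of the stud's middle dome, 27 mm above the block's origin: the point about which the tongue's edge rocks (to about 1 mm).
- vial_1: Specimen vial with a red band standing on the bench, 28 mm across, 113 mm tall, loose; origin under its centre. To be left alone.
- vial_4: Specimen vial with a green band standing on the bench, 28 mm across, 113 mm tall, loose; origin under its centre. To be left alone.

How it is judged:
By the outcome, as a careful person would: the job done as asked, in the order asked, and still so for the second after the job is handed in, while the arm keeps its last pose, push and grip.
It also fails if it takes over 45 s, if anything falls off the work surface, if the arm or the gripper's body presses on something with over 40 N, if the wrist force passes 120 N, or if a joint passes its speed limit or range.

## Robot

A 6-joint arm with a two-finger parallel gripper is mounted at the origin on a cart in front of the work surface, level with it; the furniture and walls round the work are solid. World frame = base frame: x ahead of the robot, y to its left, z up, the work surface at z = 0. Lengths are in m, angles in rad, forces in N, time in s.
With the tool pointing down it reaches from about 0.425 to 0.95 m from the base axis. Payload 3.5 kg.
Tool frame: the origin (TCP) lies at the very end of the fingers, on their centre line; the grasp point (between the pads) lies ctrl.pinch_z behind it (ctrl.pinch_z is the distance from the TCP to the grasp point, in m); z points along the fingers, y is the line along which they close (so a half turn about z gives the same grasp; the last joint's range is limited). The gripper opens to 85 mm and grips with 20 to 120 N. Pads are 22 mm wide; open, the fingers measure 114 mm over their backs; the gripper's body (76 mm by 85 mm) begins 54 mm behind the grasp point. The pads swing forward as they close: fully open they stand 13 mm farther back than shut.
Start: joints at [1.137, 0.286, 1.577, -0, 1.279, -0.15], TCP at [0.189, 0.648, 0.211] pointing down, gripper open.
Joint ranges: [-2.77, 2.77], [-0.9, 2.22], [0.21, 2.48], [-1.53, 4.67], [0.24, 2.81], [-2.84, 2.84]. Speed limits (rad/s): [2.79, 2.79, 3.14, 3.14, 3.14, 3.14].

## Interface

Orientations are given as a unit quaternion [x, y, z, w].
In Python, from plant import ctrl gives the robot as it stands.
- The arm moves only by the shell command python3 -m inch FILE [FORCE], which reads ROWS from the file FILE. ROWS is one flat JSON list of numbers that holds 1 to 10 rows one after another, with no inner brackets; each row has 7 numbers: dx, dy, dz in fractions of the full range, 1 being 0.8 m, then a rotation vector rx, ry, rz in fractions of the full range, 1 being 4 rad, then the opening from 0.0 (shut) to 1.0 (fully open); each row is the pose to reach, as a shift and turn from the pose commanded when the command began, along the tool's axes at that moment; what a row does not reach only later rows make up. A row lasts 1/8 s, in which the tool goes at most 0.0625 m and 0.188 rad, less where a joint would pass 70% of its speed; a pose out of reach is approached as far as the arm can. The fingers move at their own pace and stop on an object; FORCE is the grip in N (left out, the last holds). Time passes only in rows, so rows that do not move let the fingers close. It prints the time, the measured TCP pose, the force, the opening and the grip force at its end. No shift or turn number may pass 1 either way. Input that does not fit is refused with a message, and nothing moves.
- ctrl.get_state(): the state, without advancing time (a new reading comes with each control period).
- ctrl.read_camera(name): name is "scene" or "top" or "wrist"; returns a dict with "pixels" (400x640x3 uint8, red, green, blue), "camera_matrix" (3x3 intrinsics, pixels), "dist_coeffs" ([k1, k2, p1, p2, k3] as OpenCV has them; the pictures are not rectified), "xyz" and "orientation" of the camera in the world. Camera axes: x right, y down, z forward; pixel columns grow to the right and rows downward; lengths in m; the calibration is good to about 2 mm. A picture is of the moment at which its call begins. There is no depth.
- ctrl.sign_off(): hands the job in; it is judged then, once.
Trained networks look in the newest picture that a camera, given by its name, has taken for a name from the list of things; names that differ only in an ending like _2 or _b are one class to them, and where a whole thing is asked for, a point or a joint stands for the part that bears it (a point fixed in the world has none). Each returns a list of dicts, best first, with "conf" (0 to 1); they miss things now and then, are a little off and sometimes report something else, mostly with a low value. They report only what shows in the picture. A call takes as long as a camera call.
- ctrl.recognise(camera, thing): "position" ([x, y, z] in m, in world coordinates, good to about 4 mm: the middle of the surface that is visible of it).
- ctrl.masks_of(camera, thing): "region" (400x640 bool, what is visible of it).
- ctrl.mark_of(camera, thing): "position" ([x, y, z] in m, in world coordinates, good to about 4 mm: a listed point, or the origin of a listed thing).
The state is a dict: "time": time; "qpos": joint angles; "dq": joint speeds; "joint_efforts": joint torques, N m; "eef_pos": TCP position; "tcp_rot": TCP orientation; "contact_force": force on the tool from outside, world axes, zero at the start; "wrist_torque": the same for the moment, N m; "opening": opening from 0.0 (shut) to 1.0 (fully open); "finger_force": force on a finger pad.
Only numpy, scipy, OpenCV 4.12 (cv2) and the standard library are available. Lean on these libraries where they do the work, as an engineer would, in place of code of your own. Each camera call takes 0.05 s, during which the arm holds its last target. There are 200 camera calls.

## Working session

There is one attempt and no reset: what is moved stays moved. The work goes in short steps, Python scripts to look and compute and a shell command to move; the robot and the scene stay as the last step left them, time stands still between calls to the robot, and variables do not carry over. Pictures are saved under pics/ and viewed, at most 12 in all, crops included, and the job is handed in when it is done.

```bash
ls; mkdir -p pics; cat > h.py <<'E'
import numpy as np, cv2
from plant import ctrl
from scipy.spatial.transform import Rotation as R
def save(img,name): cv2.imwrite('pics/'+name,cv2.cvtColor(img,cv2.COLOR_RGB2BGR))
def proj(c,p):
    r=R.from_quat(c['orientation']); q=r.inv().apply(np.atleast_2d(p)-c['xyz'])
    return cv2.projectPoints(q,np.zeros(3),np.zeros(3),np.array(c['camera_matrix'],float),np.array(c['dist_coeffs'],float))[0][:,0]
def ray(c,uv):
    n=cv2.undistortPoints(np.array([[uv]],float),np.array(c['camera_matrix'],float),np.array(c['dist_coeffs'],float))[0,0]
    d=R.from_quat(c['orientation']).apply([n[0],n[1],1.]); return np.array(c['xyz']),d/np.linalg.norm(d)
E
python3 - <<'E'
from h import *
print(ctrl.get_state(),ctrl.pinch_z)
ims={}
for n in ['scene','top','wrist']:
    c=ctrl.read_camera(n); save(c['pixels'],n+'0.png'); print(n,c['xyz'],c['orientation'],c['camera_matrix'])
    for t in ['gauge','gauge_grip','gauge_foot','rest','block','stud_top','mark_tip','pointer_tip','vial_1','vial_4']:
        r=ctrl.mark_of(n,t); print(' ',t,[(np.round(x['position'],3).tolist(),round(x['conf'],2)) for x in r[:2]])
E
```

```text
pics
{'time': 0.0, 'qpos': array([ 1.13696252e+00,  2.87163165e-01,  1.57817061e+00,  2.41998418e-05,
        1.27857574e+00, -1.50026438e-01]), 'dq': array([ 1.36195956e-03, -8.16386527e-07, -1.47149153e-03, -2.92446483e-04,
        3.61872151e-03,  2.37106327e-04]), 'joint_efforts': array([-1.47522355e-04, -4.05959451e+01, -2.92641413e+01, -1.31817733e-04,
        5.63440437e-03, -1.77127663e-05]), 'eef_pos': array([0.18869662, 0.64736656, 0.20995235]), 'tcp_rot': array([ 1.41431288e-01,  9.89947397e-01, -1.10608155e-03, -3.44489842e-04]), 'contact_force': array([ 0.52663102, -0.0163223 ,  0.46445614]), 'wrist_torque': array([-0.01714526, -0.01180978,  0.00781092]), 'finger_force': 0.0, 'opening': 1.0011317679059812} 0.0187
scene [-0.3216394  -0.51486696  0.61335795] [ 0.71822636 -0.45487456  0.27159991 -0.45108039] [[458.01227549   0.         320.20556102]
 [  0.         458.01227549 198.23130909]
 [  0.           0.           1.        ]]
  gauge [([0.548, -0.101, 0.013], 0.9)]
  gauge_grip [([0.54, -0.107, 0.156], 0.92), ([0.55, 0.118, 0.003], 0.47)]
  gauge_foot [([0.54, -0.108
[... 575 characters left out ...]
ge_grip [([0.543, -0.106, 0.159], 0.59)]
  gauge_foot []
  rest [([0.54, -0.105, -0.0], 0.64)]
  block [([0.555, 0.122, 0.003], 0.72)]
  stud_top [([0.56, 0.124, 0.027], 0.77)]
  mark_tip []
  pointer_tip []
  vial_1 [([0.616, -0.392, 0.001], 0.83), ([0.566, -0.328, -0.0], 0.64)]
  vial_4 [([0.616, -0.392, 0.001], 0.83), ([0.566, -0.328, -0.0], 0.64)]
wrist [0.12054397 0.66850827 0.37441144] [0.79181821 0.59417087 0.08495484 0.11299369] [[308.0357772    0.         319.63257512]
 [  0.         308.0357772  201.57104613]
 [  0.           0.           1.        ]]
  gauge []
  gauge_grip []
  gauge_foot []
  rest []
  block []
  stud_top []
  mark_tip []
  pointer_tip []
  vial_1 []
  vial_4 []
```

View pics/scene0.png

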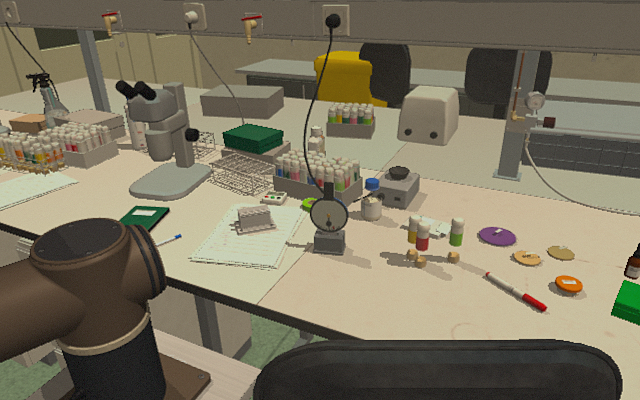

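View pics/top0.png

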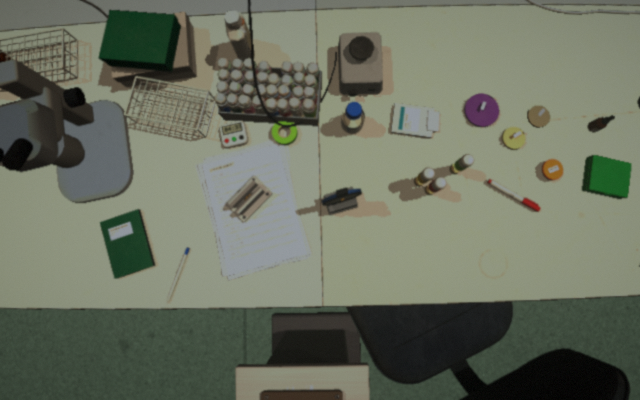

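The scene view shows the gauge at (328,215) in the rest (330,241), the block at (255,220), and the vials at right (415–457,232). The top view shows the block at (247,199), turned about 40°, and the rest at (342,200), turned about 17°. Next I'll bring the wrist camera closer.

```bash
cat >> h.py <<'E'
def delta(pos,yaw=None,cmd=None,rot=None):
    """tool-axis shift & rotvec to TCP pos with tool z down, tool y at world yaw (or rot)"""
    s=ctrl.get_state(); p0,r0=(s['eef_pos'],R.from_quat(s['tcp_rot'])) if cmd is None else cmd
    if rot is None:
        y=np.array([np.cos(yaw),np.sin(yaw),0]); z=np.array([0,0,-1.]); rot=R.from_matrix(np.c_[np.cross(y,z),y,z])
    return np.round(r0.inv().apply(np.array(pos)-p0),4),np.round((r0.inv()*rot).as_rotvec(),4)
E
python3 - <<'E'
from h import *
s=ctrl.get_state(); r=R.from_quat(s['tcp_rot']); c=ctrl.read_camera('wrist')
print(r.as_matrix().round(3)); print('cam in tool',r.inv().apply(c['xyz']-s['eef_pos']),'fwd',r.inv().apply(R.from_quat(c['orientation']).apply([0,0,1])))
for p,y in [((0.47,0.08,0.33),.7),((0.47,-0.05,0.33),.3)]: print(delta(p,y))
E
```

```text
[[-0.96  0.28  0.  ]
 [ 0.28  0.96  0.  ]
 [ 0.    0.   -1.  ]]
cam in tool [ 0.07142666  0.00053742 -0.16306074] fwd [-2.79902982e-01  3.53324136e-04  9.60028227e-01]
(array([-0.4289, -0.4666, -0.1187]), array([-0.    , -0.    ,  0.5869]))
(array([-0.4653, -0.5914, -0.1187]), array([-0.    , -0.    ,  0.9869]))
```

Careful with the scale: shifts go in shares of 0.8 m and turns go in shares of 4 rad. That gives: -0.46 m / 0.8 = -0.575, -0.12 m / 0.8 = -0.15, 0.79 rad / 4 = 0.1975.

```bash
echo '[-0.075, -0.075, -0.0625, 0, 0, 0.025, 1, -0.575, -0.575, -0.15, 0, 0, 0.1975, 1, -0.575, -0.575, -0.15, 0, 0, 0.1975, 1, -0.575, -0.575, -0.15, 0, 0, 0.1975, 1, -0.575, -0.575, -0.15, 0, 0, 0.1975, 1, -0.575, -0.575, -0.15, 0, 0, 0.1975, 1, -0.575, -0.575, -0.15, 0, 0, 0.1975, 1, -0.575, -0.575, -0.15, 0, 0, 0.1975, 1, -0.575, -0.575, -0.15, 0, 0, 0.1975, 1, -0.575, -0.575, -0.15, 0, 0, 0.1975, 1]' > mv.in && python3 -m inch mv.in
python3 - <<'E'
from h import *
s=ctrl.get_state(); print(s['dq'].round(2))
c=ctrl.read_camera('wrist'); save(c['pixels'],'wrist1.png')
for t in ['gauge','gauge_grip','gauge_foot','rest','block','stud_top','pointer_tip','mark_tip']:
        r=ctrl.mark_of('wrist',t); print(' ',t,[(np.round(x['position'],3).tolist(),round(x['conf'],2)) for x in r[:2]])
E
```

```text
time: 2.95
eef_pos: [0.483, 0.111, 0.3261]
tcp_rot: [0.512, 0.859, 0.0, 0.001]
contact_force: [0.1, 0.8, 0.9]
opening: 0.996
finger_force: 0.0
[-0.94  0.24 -0.33  0.    0.09 -0.93]
  gauge [([0.54, -0.108, 0.005], 0.88)]
  gauge_grip [([0.543, -0.102, 0.158], 0.6)]
  gauge_foot []
  rest [([0.543, -0.102, -0.005], 0.77)]
  block [([0.549, 0.118, 0.002], 0.55)]
  stud_top [([0.555, 0.119, 0.028], 0.56)]
  pointer_tip [([0.534, -0.11, 0.062], 0.49)]
  mark_tip []
```

View pics/wrist1.png

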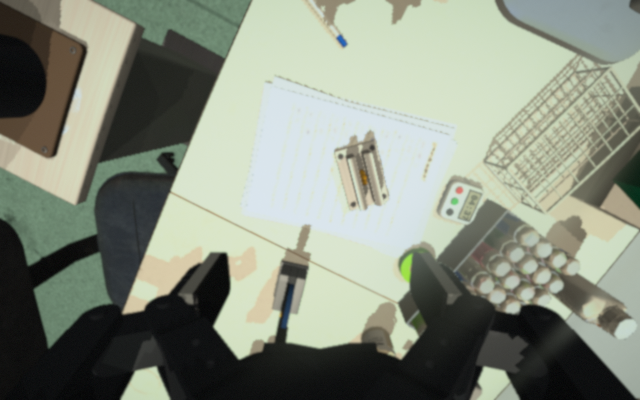

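The wrist view shows the block slot at (362,172) and the gauge tab and rest at (287,290). The arm was still moving when it was taken. I'll go closer over the block and fit its outline.

Converted, 0.076 m / 0.8 = 0.095, 0.067 m / 0.8 = 0.0838.

```bash
echo '[0.0063, 0.0438, 0.05, 0, 0, 0, 1, 0.01, 0.0838, 0.095, 0, 0, 0, 1, 0.01, 0.0838, 0.095, 0, 0, 0, 1, 0.01, 0.0838, 0.095, 0, 0, 0, 1]' > mv.in && python3 -m inch mv.in
python3 - <<'E'
from h import *
import pickle
c=ctrl.read_camera('wrist'); save(c['pixels'],'wrist2.png')
d={'w2':c}
for t in ['block','rest','gauge','stud']:
    r=ctrl.masks_of('wrist',t)
    for x in r[:2]:
        m=x['region'].astype(np.uint8); v=np.argwhere(m); print(t,x['conf'],m.sum(),v.mean(0)[::-1], cv2.minAreaRect(v[:,::-1].astype(np.float32)))
    if r: d[t]=r[0]['region']
for t in ['block','stud_top','gauge_grip','rest']:
    r=ctrl.mark_of('wrist',t); print(t,[(np.round(x['position'],3).tolist(),round(x['conf'],2)) for x in r[:2]])
pickle.dump(d,open('w2.pkl','wb'))
s=ctrl.get_state();print(s['eef_pos'],s['tcp_rot'],s['time'],s['dq'].round(3))
cv2.imwrite('pics/w2crop.png',cv2.resize(cv2.imread('pics/wrist2.png')[100:300,220:420],(800,600)[:1]*1+(600,) if 0 else (600,600),interpolation=cv2.INTER_CUBIC))
E
```

```text
time: 3.9
eef_pos: [0.5372, 0.1526, 0.2501]
tcp_rot: [0.511, 0.86, 0.0, 0.0]
contact_force: [0.6, -0.3, 0.8]
opening: 1.002
finger_force: 0.0
block 0.71 3714 [319.20516963 194.26817447] ((319.73406982421875, 196.1958465576172), (79.0065689086914, 51.07210159301758), 73.61045837402344)
rest 0.6 1516 [242.96833773 315.18865435] ((240.16470336914062, 319.75885009765625), (35.576595306396484, 58.462764739990234), 12.52880859375)
gauge 0.61 345 [232.57971014 333.14782609] ((231.7676239013672, 333.37139892578125), (14.1714448928833, 29.566789627075195), 14.931418418884277)
stud 0.66 109 [318.73394495 196.48623853] ((318.4908447265625, 196.8027801513672), (17.719785690307617, 6.800566673278809), 73.3007583618164)
stud 0.44 3661 [318.97405081 194.29554766] ((318.8977355957031, 196.33590698242188), (78.21783447265625, 50.6382942199707), 75.17352294921875)
block [([0.552, 0.116, 0.002], 0.8)]
stud_top [([0.56, 0.12, 0.027], 0.83), ([0.544, -0.103, -0.002], 0.38)]
gauge_grip []
rest [([0.543, -0.104, -0.003], 0.71)]
[0.5375337  0.15168784 0.24997332] [5.11602741e-01 8.59221970e-01 2.93353904e-04 3.95491410e-04] 4.35 [-0.     0.008 -0.     0.001 -0.     0.001]
```

View pics/wrist2.png

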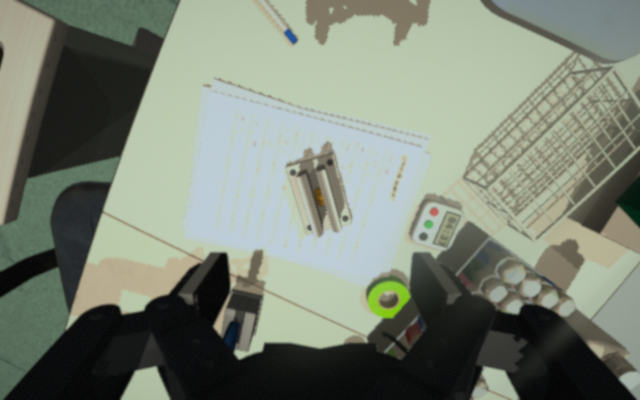

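The block is centred at (319,195), with the brass stud seen in its slot at (319,196). I'll fit the block's outline, then go over the gauge.

```bash
cat >> h.py <<'E'
from scipy.optimize import minimize
def box(x0,x1,y0,y1,z0,z1): return np.array([[x,y,z] for x in (x0,x1) for y in (y0,y1) for z in (z0,z1)])
def sil(c,parts,x,y,yaw):
    r=R.from_euler('z',yaw); m=np.zeros((1600,2560),np.uint8)
    for p in parts:
        uv=(proj(c,r.apply(p)+[x,y,0])+.5)*4
        cv2.fillConvexPoly(m,cv2.convexHull(uv.astype(np.float32)).astype(np.int32),1)
    return cv2.resize(m.astype(np.float32),(640,400),interpolation=cv2.INTER_AREA)
def fit(c,mask,parts,g):
    M=mask.astype(np.float32)
    f=lambda v:1-np.minimum(s:=sil(c,parts,v[0]/100,v[1]/100,v[2]),M).sum()/np.maximum(s,M).sum()
    best=None
    for dy in (-.3,-.1,.1,.3):
        v0=np.array([g[0]*100,g[1]*100,g[2]+dy])
        o=minimize(f,v0,method='Nelder-Mead',options=dict(initial_simplex=v0+np.array([[0,0,0],[.5,0,0],[0,.5,0],[0,0,.15]])))
        if best is None or o.fun<best.fun: best=o
    return [best.x[0]/100,best.x[1]/100,best.x[2]],1-best.fun
BLOCK=[box(-.033,.033,-.05,.05,0,.015),box(-.033,.033,-.04,.04,.0,.058)]
REST=[box(-.025,.025,-.037,.037,0,.046)]
E
python3 - <<'E'
from h import *
import pickle
d=pickle.load(open('w2.pkl','rb')); c=d['w2']
(b,i)=fit(c,d['block'],BLOCK,(.555,.12,.75)); print('block',b,i)
v=np.argwhere(d['stud'])[:,::-1].mean(0); o,k=ray(c,v+0.0); print('stud at z.026',(o+k*(.026-o[2])/k[2]).round(4))
# red/dark edges overlay: slot line direction by projecting fitted block
s=sil(c,BLOCK,*b)
img=c['pixels'].copy(); 
r=R.from_euler('z',b[2])
for x in (-.006,.006):
    a=proj(c,r.apply([[x,-.04,.05],[x,.04,.05]])+[b[0],b[1],0])*4; 
    if x<0: big=cv2.resize(img,None,fx=4,fy=4,interpolation=cv2.INTER_CUBIC)
    cv2.line(big,tuple(int(t) for t in a[0]+2),tuple(int(t) for t in a[1]+2),(255,0,0),1)
cs,_=cv2.findContours((cv2.resize(s,None,fx=4,fy=4)>.5).astype(np.uint8),0,1); cv2.drawContours(big,cs,-1,(0,255,0),1)
save(big[500:1060,960:1560],'fit.png')
for p,y in [((0.50,-0.06,0.30),.3)]: print(delta(p,y))
E
```

```text
block [np.float64(0.5551083314833057), np.float64(0.12238797487665665), np.float64(0.8030655276048209)] 0.8673220276832581
stud at z.026 [0.5529 0.1221 0.026 ]
(array([-0.1682, -0.1338, -0.0501]), array([0.0009, 0.0003, 0.1967]))
```

View pics/fit.png

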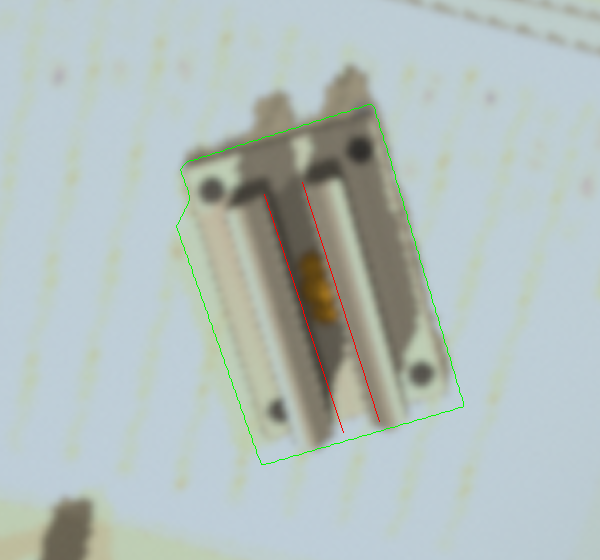

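The outline fit is rough because the cheeks are narrower than I modelled. I'll refit with a narrower cheek model while moving on to the gauge view.

Converted, -0.168 m / 0.8 = -0.21, -0.05 m / 0.8 = -0.0625, 0.2 rad / 4 = 0.05.

```bash
sed -i 's/box(-.033,.033,-.04,.04,.0,.058)/box(-.018,.018,-.04,.04,.0,.058)/' h.py
python3 - <<'E'
from h import *
import pickle
d=pickle.load(open('w2.pkl','rb')); c=d['w2']
(b,i)=fit(c,d['block'],BLOCK,(.555,.12,.75)); print('block',b,i)
big=cv2.resize(c['pixels'],None,fx=4,fy=4,interpolation=cv2.INTER_CUBIC)
r=R.from_euler('z',b[2])
for p in ([[-.006,-.04,.05],[-.006,.04,.05]],[[.006,-.04,.05],[.006,.04,.05]],[[-.033,-.05,.015],[-.033,.05,.015],[.033,.05,.015],[.033,-.05,.015],[-.033,-.05,.015]]):
    a=((proj(c,r.apply(p)+[b[0],b[1],0])+.5)*4).astype(np.int32); cv2.polylines(big,[a],False,(255,0,0),1)
save(big[500:1060,960:1560],'fit2.png')
E
echo '[-0.0625, -0.05, -0.025, 0, 0, 0.015, 1, -0.21, -0.1675, -0.0625, 0, 0, 0.05, 1, -0.21, -0.1675, -0.0625, 0, 0, 0.05, 1, -0.21, -0.1675, -0.0625, 0, 0, 0.05, 1, -0.21, -0.1675, -0.0625, 0, 0, 0.05, 1, -0.21, -0.1675, -0.0625, 0, 0, 0.05, 1]' > mv.in && python3 -m inch mv.in
python3 - <<'E'
from h import *
import pickle
c=ctrl.read_camera('wrist'); save(c['pixels'],'wrist3.png')
d={'c':c}
for t in ['rest','gauge','gauge_grip','block','stud']:
    r=ctrl.masks_of('wrist',t)
    for x in r[:2]:
        m=x['region'].astype(np.uint8); v=np.argwhere(m); print(t,x['conf'],m.sum(),v.mean(0)[::-1], cv2.minAreaRect(v[:,::-1].astype(np.float32)))
    if r: d[t]=r[0]['region']
for t in ['gauge_grip','gauge','rest','stud_top']:
    r=ctrl.mark_of('wrist',t); print(t,[(np.round(x['position'],3).tolist(),round(x['conf'],2)) for x in r[:2]])
pickle.dump(d,open('w3.pkl','wb'))
s=ctrl.get_state();print(s['eef_pos'],s['tcp_rot'],s['time'],s['dq'].round(3))
for k,P,g in (('rest',REST,(.543,-.104,.3)),('block',BLOCK,(.555,.12,.78))):
    if k in d: print(k,fit(c,d[k],P,g))
if 'stud' in d:
    v=np.argwhere(d['stud'])[:,::-1].mean(0); o,k=ray(c,v); print('stud at z.026',(o+k*(.026-o[2])/k[2]).round(4))
E
```

```text
block [np.float64(0.5547228608249442), np.float64(0.12083507603879073), np.float64(0.7788970399779424)] 0.9626992344856262
time: 5.1
eef_pos: [0.4997, -0.0592, 0.2991]
tcp_rot: [0.595, 0.804, 0.0, -0.0]
contact_force: [0.2, 0.8, -0.4]
opening: 0.998
finger_force: 0.0
rest 0.87 1254 [335.51754386 198.14912281] ((337.5, 201.0), (56.0, 35.0), 90.0)
gauge 0.66 1168 [341.5119863  222.10359589] ((342.5, 218.5), (73.0, 19.0), 90.0)
gauge_grip 0.93 1121 [341.51561106 222.73595004] ((342.5, 218.5), (73.0, 19.0), 90.0)
block 0.7 3947 [396.30048138  47.03927033] ((396.9626770019531, 47.31969451904297), (78.8636474609375, 53.22241973876953), 65.05609893798828)
gauge_grip [([0.54, -0.105, 0.156], 0.55)]
gauge [([0.543, -0.107, 0.002], 0.78)]
rest [([0.543, -0.103, -0.002], 0.78)]
stud_top [([0.556, 0.119, 0.027], 0.95), ([0.552, 0.119, 0.003], 0.52)]
[ 0.49984636 -0.05938523  0.29930587] [ 5.94462485e-01  8.04123342e-01 -1.79381200e-05 -6.38375542e-05] 5.6 [-0.004 -0.    -0.001 -0.    -0.001 -0.001]
rest ([np.float64(0.5393740990419091), np.float64(-0.1034476996599071), np.float64(0.29594921466693735)], np.float64(0.6229931712150574))
block ([np.float64(0.5538909722085495), np.float64(0.12120255654438307), np.float64(0.7675298261289388)], np.float64(0.948169469833374))
```

View pics/fit2.png

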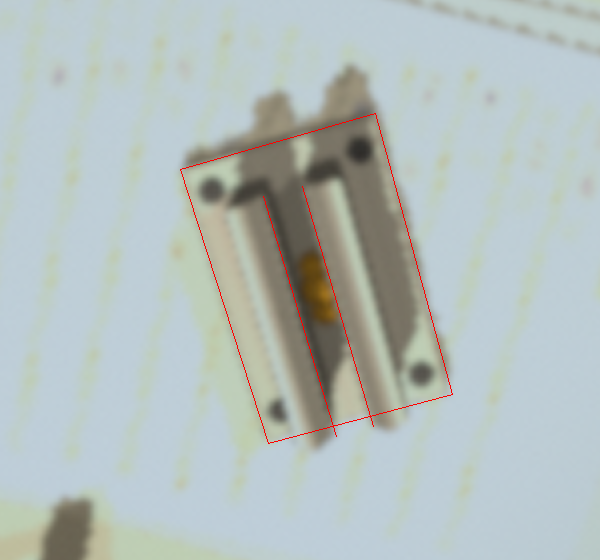

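View pics/wrist3.png

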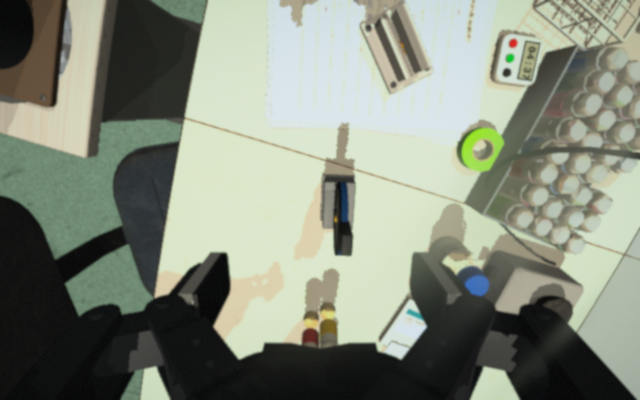

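The refit block outline matches the picture. The gauge stands at (342,200) in the rest with its tab's end at (343,253). Next I'll fit the gauge and rest for yaw.

```bash
cat >> h.py <<'E'
_t=np.linspace(0,2*np.pi,40)
_disc=np.array([[x,.046*np.cos(a),.098+.046*np.sin(a)] for a in _t for x in (-.006,.004)])
GAUGE=[box(-.004,.004,-.018,.018,.008,.06),_disc,box(-.006,.006,-.012,.012,.13,.18)]
E
python3 - <<'E'
from h import *
import pickle
d=pickle.load(open('w3.pkl','rb')); c=d['c']
(g,i)=fit(c,d['gauge']|d['rest'],REST+GAUGE,(.543,-.104,.3)); print('gauge+rest',g,i)
print(fit(c,d['gauge_grip'],GAUGE[1:],(.543,-.104,.3)))
big=cv2.resize(c['pixels'],None,fx=4,fy=4,interpolation=cv2.INTER_CUBIC)
r=R.from_euler('z',g[2])
for P in REST+GAUGE:
    a=((proj(c,r.apply(P)+[g[0],g[1],0])+.5)*4).astype(np.int32); cv2.polylines(big,[cv2.convexHull(a)],True,(255,0,0),1)
save(big[600:1100,1160:1560],'fit3.png')
E
```

```text
gauge+rest [np.float64(0.5401338043535797), np.float64(-0.10412708242794483), np.float64(0.2639700259102098)] 0.9335638284683228
([np.float64(0.5407019345797), np.float64(-0.10441161130018461), np.float64(0.26706188367131595)], np.float64(0.9359358549118042))
```

View pics/fit3.png

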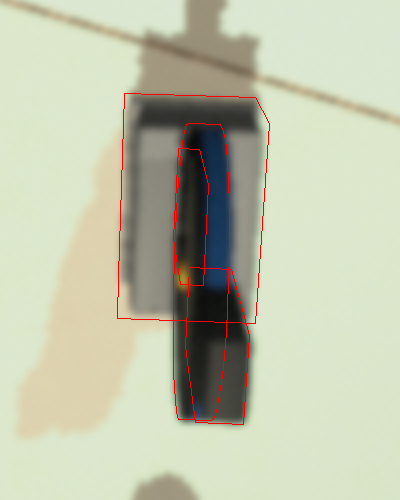

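```bash
python3 - <<'E'
from h import *
for z in (.24,.139): print(delta((.5408,-.1045,z),.266))
E
```

```text
(array([-0.0551,  0.0259,  0.0593]), array([-0.0001, -0.0001,  0.0316]))
(array([-0.0552,  0.0259,  0.1603]), array([-0.0001, -0.0001,  0.0316]))
```

Converted, 0.16 m / 0.8 = 0.2, 0.14 m / 0.8 = 0.175, 0.032 rad / 4 = 0.008.

```bash
echo '[-0.0375, 0.0163, 0.0375, 0, 0, 0.004, 0.8, -0.0688, 0.0325, 0.075, 0, 0, 0.008, 0.6, -0.0688, 0.0325, 0.125, 0, 0, 0.008, 0.6, -0.0688, 0.0325, 0.175, 0, 0, 0.008, 0.6, -0.0688, 0.0325, 0.2, 0, 0, 0.008, 0.6, -0.0688, 0.0325, 0.2, 0, 0, 0.008, 0.6]' > mv.in && python3 -m inch mv.in 50
python3 - <<'E'
from h import *
s=ctrl.get_state();print(s['eef_pos'],delta((.5408,-.1045,.139),.266),s['contact_force'])
E
echo '[0, 0, 0, 0, 0, 0, 0.3, 0, 0, 0, 0, 0, 0, 0.2, 0, 0, 0, 0, 0, 0, 0.1, 0, 0, 0, 0, 0, 0, 0, 0, 0, 0, 0, 0, 0, 0, 0, 0, 0, 0, 0, 0, 0]' > mv.in && python3 -m inch mv.in 50
python3 - <<'E'
from h import *
s=ctrl.get_state();print(s['eef_pos'],s['contact_force'],s['wrist_torque'],s['opening'])
E
```

```text
time: 6.35
eef_pos: [0.5394, -0.1042, 0.1372]
tcp_rot: [0.608, 0.794, -0.001, -0.002]
contact_force: [0.2, -0.5, 1.3]
opening: 0.603
finger_force: 0.0
[ 0.53936195 -0.1041528   0.13716277] (array([-0.0007,  0.0013, -0.0018]), array([-0.0038, -0.0028, -0.0011])) [ 0.18121343 -0.53405369  1.31029168]
time: 7.1
eef_pos: [0.5419, -0.1051, 0.1412]
tcp_rot: [0.608, 0.794, 0.0, 0.002]
contact_force: [-0.1, -0.3, 4.7]
opening: 0.126
finger_force: 52.0
[ 0.54191737 -0.10514763  0.14118148] [-0.07721669 -0.33938043  4.71918311] [-0.03799169 -0.00537326  0.01171438] 0.1262367428456733
```

Converted, -0.1 m / 0.8 = -0.125, -0.09 m / 0.8 = -0.1125.

```bash
echo '[0, 0, -0.0125, 0, 0, 0, 0, 0, 0, -0.0375, 0, 0, 0, 0, 0, 0, -0.075, 0, 0, 0, 0, 0, 0, -0.1125, 0, 0, 0, 0, 0, 0, -0.125, 0, 0, 0, 0, 0, 0, -0.125, 0, 0, 0, 0]' > mv.in && python3 -m inch mv.in 50
python3 - <<'E'
from h import *
s=ctrl.get_state();print(s['eef_pos'],s['tcp_rot'],s['contact_force'],s['wrist_torque'],s['opening'])
c=ctrl.read_camera('scene')
for t in ['gauge_grip','gauge_foot','pointer_tip','mark_tip']:
    r=ctrl.mark_of('scene',t); print(t,[(np.round(x['position'],3).tolist(),round(x['conf'],2)) for x in r[:2]])
uv=proj(c,[s['eef_pos']])[0].astype(int); print(uv)
save(cv2.resize(c['pixels'][uv[1]-50:uv[1]+70,uv[0]-60:uv[0]+60],(600,600),interpolation=cv2.INTER_CUBIC),'lift.png')
E
```

```text
time: 7.85
eef_pos: [0.5405, -0.1046, 0.239]
tcp_rot: [0.607, 0.794, -0.0, -0.0]
contact_force: [-0.2, -0.3, -2.7]
opening: 0.126
finger_force: 50.8
[ 0.54052274 -0.10455296  0.23901227] [ 6.07469091e-01  7.94343290e-01 -5.00739946e-05 -1.94179163e-04] [-0.21864786 -0.34743647 -2.70820717] [-0.00605035  0.05196547 -0.01008566] 0.12599233357505993
gauge_grip [([0.54, -0.101, 0.253], 0.86)]
gauge_foot [([0.538, -0.11, 0.103], 0.9)]
pointer_tip [([0.533, -0.108, 0.159], 0.41)]
mark_tip [([0.559, 0.117, 0.027], 0.7)]
[327 157]
```

View pics/lift.png

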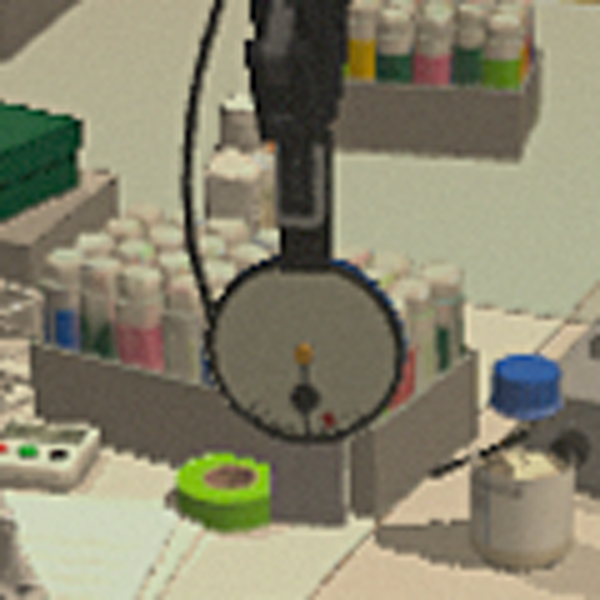

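The gauge is lifted. The dial's hub is at crop (304,353), the pointer hangs plumb to about (306,435), and the red mark is at (328,420), to its right. Next I'll measure the mark angle and work out the transfer.

```bash
cat >> h.py <<'E'
def dial(c,s,off=0.1317,verbose=1):
    """hub, red mark, pointer in dial plane (gauge y to left seen from dial => angle right-positive), from camera c"""
    r=R.from_quat(s['tcp_rot']); M=r.as_matrix()
    G=np.c_[M[:,1],M[:,0]*0,-M[:,2]]; G[:,1]=np.cross(G[:,2],G[:,0])   # gauge axes x=tool y, z=-tool z
    foot=s['eef_pos']-G[:,2]*off; hub=foot+G[:,2]*.09
    uvh=proj(c,[hub-G[:,0]*.004])[0]
    Y,X=np.mgrid[:400,:640]; d=np.zeros((400,640,2))
    near=np.hypot(X-uvh[0],Y-uvh[1])<26
    hsv=cv2.cvtColor(c['pixels'],cv2.COLOR_RGB2HSV).astype(int); out={}
    def plane(uv,x0):
        o,k=ray(c,uv); n=G[:,0]; p=o+k*(((hub+n*x0-o)@n)/(k@n)); return np.array([-(p-hub)@G[:,1],(p-hub)@G[:,2]])*1000
    pts=[(x,y,plane((x,y),-.004)) for y,x in np.argwhere(near)]
    return G,foot,hub,uvh,hsv,pts,plane
E
python3 - <<'E'
from h import *
s=ctrl.get_state(); c=ctrl.read_camera('scene')
G,foot,hub,uvh,hsv,pts,plane=dial(c,s)
print('foot',foot.round(4),'G',G.round(3).tolist(),uvh)
im=c['pixels'].astype(int)
for x,y,q in pts:
    R_,g,b=im[y,x]
    if R_>1.5*g and np.hypot(*q)<47: print((x,y),im[y,x],q.round(1),round(np.arctan2(q[0],-q[1]),3))
for z in (.225,.17): print(delta((.555,.1212,z),.775))
E
```

```text
foot [ 0.5396 -0.1042  0.1059] G [[0.965, -0.262, 0.003], [0.262, 0.965, -0.001], [-0.003, 0.002, 1.0]] [327.61104394 176.14893458]
(np.int64(348), np.int64(179)) [156  98  88] [46.5 -4. ] 1.485
(np.int64(348), np.int64(180)) [154  88  81] [46.5 -6.4] 1.433
(np.int64(347), np.int64(181)) [90 58 54] [44.3 -9.1] 1.369
(np.int64(346), np.int64(184)) [84 51 44] [ 42.1 -16.7] 1.194
(np.int64(346), np.int64(185)) [86 57 47] [ 42.1 -19.1] 1.144
(np.int64(331), np.int64(190)) [101  60  47] [  7.5 -34.1] 0.217
(np.int64(332), np.int64(190)) [98 54 47] [  9.8 -34. ] 0.282
(np.int64(332), np.int64(191)) [88 25 20] [  9.8 -36.5] 0.263
(np.int64(333), np.int64(191)) [102  64  51] [ 12.2 -36.4] 0.323
(np.int64(332), np.int64(192)) [88 43 32] [  9.8 -39.1] 0.246
(np.int64(333), np.int64(192)) [101  66  57] [ 12.1 -38.9] 0.303
(array([0.2139, 0.0734, 0.0131]), array([-0.0016, -0.002 , -0.51  ]))
(array([0.2138, 0.0736, 0.0681]), array([-0.0016, -0.002 , -0.51  ]))
```

Converted, 0.214 m / 0.8 = 0.2675, 0.18 m / 0.8 = 0.225, -0.51 rad / 4 = -0.1275.

```bash
echo '[0.0375, 0.0125, 0, 0, 0, -0.02, 0, 0.1, 0.0338, 0, 0, 0, -0.05, 0, 0.1625, 0.0563, 0.0063, 0, 0, -0.085, 0, 0.225, 0.0775, 0.0125, 0, 0, -0.115, 0, 0.2675, 0.0919, 0.0163, 0, 0, -0.1275, 0, 0.2675, 0.0919, 0.0163, 0, 0, -0.1275, 0, 0.2675, 0.0919, 0.0163, 0, 0, -0.1275, 0, 0.2675, 0.0919, 0.0163, 0, 0, -0.1275, 0]' > mv.in && python3 -m inch mv.in 50
python3 - <<'E'
from h import *
import pickle
fs=[];ss=[]
for i in range(4):
    c=ctrl.read_camera('scene'); s=ctrl.get_state(); fs.append(c['pixels'].astype(float)); ss.append(s)
print([x['eef_pos'].round(4) for x in ss], delta((.555,.1212,.225),.775), s['contact_force'],s['time'])
c['pixels']=np.mean(fs,0).round().astype(np.uint8); pickle.dump((c,s),open('dial.pkl','wb'))
for t in ['gauge_foot','gauge_grip','mark_tip','pointer_tip','stud_top','block']:
    r=ctrl.mark_of('scene',t); print(t,[(np.round(x['position'],3).tolist(),round(x['conf'],2)) for x in r[:2]])
w=ctrl.read_camera('wrist'); pickle.dump(w,open('w4.pkl','wb'))
for t in ['stud_top','block']:
    r=ctrl.mark_of('wrist',t); print(t,[(np.round(x['position'],3).tolist(),round(x['conf'],2)) for x in r[:2]])
G,foot,hub,uvh,hsv,pts,plane=dial(c,s)
print(foot,uvh)
im=c['pixels'].astype(float); W=[];Q=[]
for x,y,q in pts:
    red=im[y,x,0]-1.35*im[y,x,1]
    if red>5 and 28<np.hypot(*q)<45 and 0<q[0]<25 and q[1]<0: W.append(red);Q.append([x,y])
W=np.array(W);Q=np.array(Q); uv=(W[:,None]*Q).sum(0)/W.sum(); q=plane(uv,-.004); print('mark uv',uv,'mm',q,np.arctan2(q[0],-q[1]))
u=np.round(uvh).astype(int)
save(cv2.resize(c['pixels'][u[1]-50:u[1]+70,u[0]-60:u[0]+60],(600,600),interpolation=cv2.INTER_CUBIC),'over.png'); print('crop origin',u-[60,50])
E
```

```text
time: 9.15
eef_pos: [0.5558, 0.12, 0.2263]
tcp_rot: [0.388, 0.922, -0.0, 0.0]
contact_force: [0.0, 0.1, -2.9]
opening: 0.128
finger_force: 50.8
[array([0.5558, 0.12  , 0.2264]), array([0.5558, 0.12  , 0.2265]), array([0.5558, 0.1201, 0.2265]), array([0.5558, 0.1203, 0.2265])] (array([0.0012, 0.0001, 0.0015]), array([ 0.0001,  0.0002, -0.0014])) [-0.06835686 -0.28058743 -2.71995157] 9.35
gauge_foot [([0.555, 0.119, 0.089], 0.67)]
gauge_grip [([0.555, 0.122, 0.241], 0.65)]
mark_tip []
pointer_tip [([0.55, 0.115, 0.144], 0.58)]
stud_top []
block [([0.55, 0.12, 0.004], 0.78)]
stud_top [([0.557, 0.122, 0.023], 0.79), ([0.557, 0.124, 0.244], 0.16)]
block [([0.551, 0.118, 0.0], 0.58)]
[0.55580677 0.12028725 0.09479718] [249.83726817 163.45036433]
mark uv [255.17683773 176.12944984] mm [ 10.44040393 -36.21249277] 0.2806973149173272
crop origin [190 113]
```

View pics/over.png

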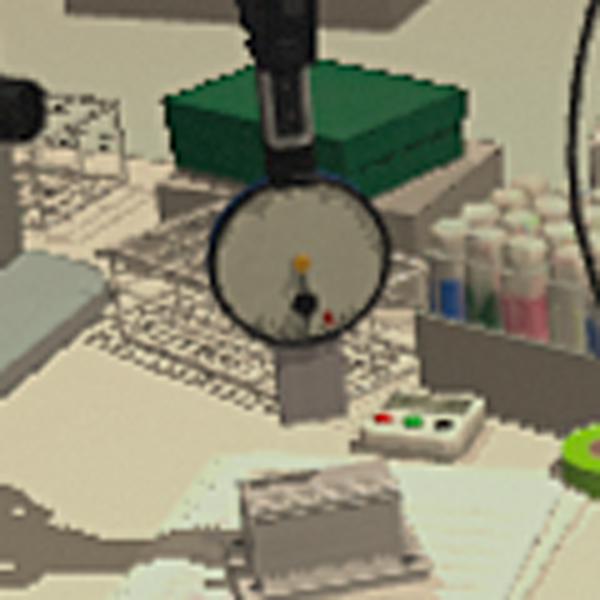

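The gauge is upright above the block (crop slot at (320,490)). The hub is at crop (301,262) and the mark at (328,317), so the mark angle is about 0.28–0.31. I'll lower into the slot in stages and watch the force.

Converted, 0.054 m / 0.8 = 0.0675, 0.03 m / 0.8 = 0.0375.

```bash
echo '[0.0013, 0, 0.0188, 0, 0, 0, 0, 0.0013, 0, 0.0375, 0, 0, 0, 0, 0.0013, 0, 0.045, 0, 0, 0, 0, 0.0013, 0, 0.0525, 0, 0, 0, 0, 0.0013, 0, 0.06, 0, 0, 0, 0, 0.0013, 0, 0.0675, 0, 0, 0, 0, 0.0013, 0, 0.0675, 0, 0, 0, 0]' > mv.in && python3 -m inch mv.in 50
python3 - <<'E'
from h import *
s=ctrl.get_state(); print(s['eef_pos'],s['contact_force'],s['wrist_torque'],s['opening'],s['tcp_rot'],delta((.555,.1212,.165),.775))
E
```

```text
time: 10.68
eef_pos: [0.5546, 0.1218, 0.1718]
tcp_rot: [0.387, 0.922, -0.0, -0.0]
contact_force: [-0.2, 0.5, -2.3]
opening: 0.127
finger_force: 50.7
[0.55460457 0.1217776  0.17178379] [-0.20137571  0.53302036 -2.28479674] [ 0.02120869 -0.00023412  0.02831711] 0.12702708539370147 [ 3.87469846e-01  9.21882217e-01 -2.43111602e-04 -4.86377053e-04] (array([-0.0007, -0.0001,  0.0068]), array([-0.0008, -0.0007,  0.    ]))
```

Converted, 0.0105 m / 0.8 = 0.0131, 0.008 m / 0.8 = 0.01.

```bash
echo '[0, 0, 0.0038, 0, 0, 0, 0, 0, 0, 0.0075, 0, 0, 0, 0, 0, 0, 0.01, 0, 0, 0, 0, 0, 0, 0.0119, 0, 0, 0, 0, 0, 0, 0.0131, 0, 0, 0, 0, 0, 0, 0.0131, 0, 0, 0, 0]' > mv.in && python3 -m inch mv.in 50
echo '[0, 0, 0.0006, 0, 0, 0, 0, 0, 0, 0.0013, 0, 0, 0, 0, 0, 0, 0.0013, 0, 0, 0, 0]' > mv.in && python3 -m inch mv.in 50
```

```text
time: 11.42
eef_pos: [0.5549, 0.1218, 0.1618]
tcp_rot: [0.387, 0.922, -0.0, -0.0]
contact_force: [0.3, -0.2, -2.6]
opening: 0.13
finger_force: 50.8
time: 11.8
eef_pos: [0.5549, 0.1218, 0.1608]
tcp_rot: [0.387, 0.922, -0.0, -0.0]
contact_force: [0.2, 0.0, -3.0]
opening: 0.127
finger_force: 50.8
```

Converted, 0.001 m / 0.8 = 0.0013, 0.0005 m / 0.8 = 0.0006.

```bash
echo '[0, 0, 0.0006, 0, 0, 0, 0, 0, 0, 0.0013, 0, 0, 0, 0, 0, 0, 0.0013, 0, 0, 0, 0]' > mv.in && python3 -m inch mv.in 50
echo '[0, 0, 0.0006, 0, 0, 0, 0, 0, 0, 0.0013, 0, 0, 0, 0, 0, 0, 0.0013, 0, 0, 0, 0]' > mv.in && python3 -m inch mv.in 50
```

```text
time: 12.18
eef_pos: [0.555, 0.1218, 0.1601]
tcp_rot: [0.387, 0.922, 0.0, 0.0]
contact_force: [0.2, -0.1, -1.4]
opening: 0.125
finger_force: 50.9
time: 12.55
eef_pos: [0.5554, 0.1218, 0.1598]
tcp_rot: [0.387, 0.922, 0.0, 0.001]
contact_force: [-1.0, -0.4, 3.0]
opening: 0.127
finger_force: 51.5
```

Contact with the stud is at TCP z≈0.160, with about 5 N net, which is gentle and close to the expected 0.159. I'll hold a moment, then start rocking.

Careful with the scale: shifts go in shares of 0.8 m and turns go in shares of 4 rad. That gives: -0.0133 m / 0.8 = -0.0166, -0.01 m / 0.8 = -0.0125, 0.05 rad / 4 = 0.0125.

```bash
echo '[0, 0, 0, 0, 0, 0, 0, 0, 0, 0, 0, 0, 0, 0, 0, 0, 0, 0, 0, 0, 0, 0, 0, 0, 0, 0, 0, 0, 0, 0, 0, 0, 0, 0, 0, 0, 0, 0, 0, 0, 0, 0, 0, 0, 0, 0, 0, 0, 0, 0, 0, 0, 0, 0, 0, 0]' > mv.in && python3 -m inch mv.in 50
echo '[-0.0041, 0, 0, 0, 0.0063, 0, 0, -0.0083, 0, 0.0003, 0, 0.0125, 0, 0, -0.0125, 0, 0.0005, 0, 0.0188, 0, 0, -0.0166, 0, 0.0009, 0, 0.025, 0, 0, -0.0166, 0, 0.0009, 0, 0.025, 0, 0]' > mv.in && python3 -m inch mv.in 50
```

```text
time: 13.55
eef_pos: [0.5554, 0.1218, 0.1597]
tcp_rot: [0.387, 0.922, 0.0, 0.001]
contact_force: [-1.1, 0.0, 4.8]
opening: 0.125
finger_force: 51.9
time: 14.18
eef_pos: [0.5651, 0.1119, 0.159]
tcp_rot: [0.388, 0.92, 0.02, -0.046]
contact_force: [-1.3, 0.0, 5.1]
opening: 0.132
finger_force: 52.0
```

Converted, -0.0133 m / 0.8 = -0.0166, -0.01 m / 0.8 = -0.0125, 0.05 rad / 4 = 0.0125.

```bash
echo '[-0.0041, 0, 0, 0, 0.0063, 0, 0, -0.0083, 0, 0.0003, 0, 0.0125, 0, 0, -0.0125, 0, 0.0005, 0, 0.0188, 0, 0, -0.0166, 0, 0.0009, 0, 0.025, 0, 0, -0.0166, 0, 0.0009, 0, 0.025, 0, 0]' > mv.in && python3 -m inch mv.in 50
echo '[-0.0041, 0, 0, 0, 0.0063, 0, 0, -0.0083, 0, 0.0003, 0, 0.0125, 0, 0, -0.0125, 0, 0.0005, 0, 0.0188, 0, 0, -0.0158, 0, 0.0008, 0, 0.0238, 0, 0, -0.0158, 0, 0.0008, 0, 0.0238, 0, 0]' > mv.in && python3 -m inch mv.in 50
```

```text
time: 14.8
eef_pos: [0.5744, 0.1024, 0.157]
tcp_rot: [0.386, 0.917, 0.039, -0.092]
contact_force: [0.3, 0.1, 5.7]
opening: 0.13
finger_force: 52.1
time: 15.42
eef_pos: [0.5831, 0.0936, 0.1544]
tcp_rot: [0.384, 0.912, 0.058, -0.135]
contact_force: [-0.6, -0.7, 8.2]
opening: 0.128
finger_force: 52.2
```

```bash
echo '[0, 0, 0, 0, 0, 0, 0, 0, 0, 0, 0, 0, 0, 0, 0, 0, 0, 0, 0, 0, 0, 0, 0, 0, 0, 0, 0, 0, 0, 0, 0, 0, 0, 0, 0, 0, 0, 0, 0, 0, 0, 0, 0, 0, 0, 0, 0, 0, 0, 0, 0, 0, 0, 0, 0, 0, 0, 0, 0, 0, 0, 0, 0]' > mv.in && python3 -m inch mv.in 50
python3 - <<'E'
from h import *
import pickle
fs=[]
for i in range(6):
    c=ctrl.read_camera('scene'); fs.append(c['pixels'].astype(float))
s=ctrl.get_state(); c['pixels']=np.mean(fs,0).round().astype(np.uint8); pickle.dump((c,s),open('dial2.pkl','wb'))
z=-R.from_quat(s['tcp_rot']).apply([0,0,1]); print('lean',np.arccos(z[2]),s['contact_force'],s['wrist_torque'],s['time'])
for t in ['mark_tip','pointer_tip','gauge_foot','gauge_grip']:
    r=ctrl.mark_of('scene',t); print(t,[(np.round(x['position'],4).tolist(),round(x['conf'],2)) for x in r[:2]])
G,foot,hub,uvh,hsv,pts,plane=dial(c,s,.133); print(foot,uvh)
im=c['pixels'].astype(float); W=[];Q=[]
for x,y,q in pts:
    red=im[y,x,0]-1.35*im[y,x,1]
    if red>3 and 28<np.hypot(*q)<45 and -5<q[0]<25 and q[1]<0: W.append(red);Q.append([x,y])
W=np.array(W);Q=np.array(Q); uv=(W[:,None]*Q).sum(0)/W.sum(); q=plane(uv,-.004); print('mark uv',uv,'mm',q,np.arctan2(q[0],-q[1]),len(W))
u=np.round(uvh).astype(int)
save(cv2.resize(c['pixels'][u[1]-30:u[1]+30,u[0]-40:u[0]+40],(800,600),interpolation=cv2.INTER_CUBIC),'lean.png'); print('crop origin',u-[40,30])
E
```

```text
time: 16.55
eef_pos: [0.5829, 0.0938, 0.1545]
tcp_rot: [0.383, 0.912, 0.057, -0.135]
contact_force: [-0.3, -0.6, 7.6]
opening: 0.125
finger_force: 52.2
lean 0.2941892982082477 [ 0.73196304 -1.19742068  6.46373994] [-0.05680542  0.3907102   0.13717867] 16.85
mark_tip [([0.5504, 0.1191, 0.004], 0.48)]
pointer_tip [([0.5686, 0.1021, 0.0778], 0.37)]
gauge_foot [([0.5578, 0.1195, 0.0234], 0.58)]
gauge_grip [([0.5876, 0.0903, 0.1686], 0.75)]
[0.55608583 0.12148327 0.02716854] [261.98092168 187.66695901]
mark uv [263.168429   200.55664653] mm [ 11.08639527 -35.71584898] 0.30097555792748526 5
crop origin [222 158]
```

View pics/lean.png

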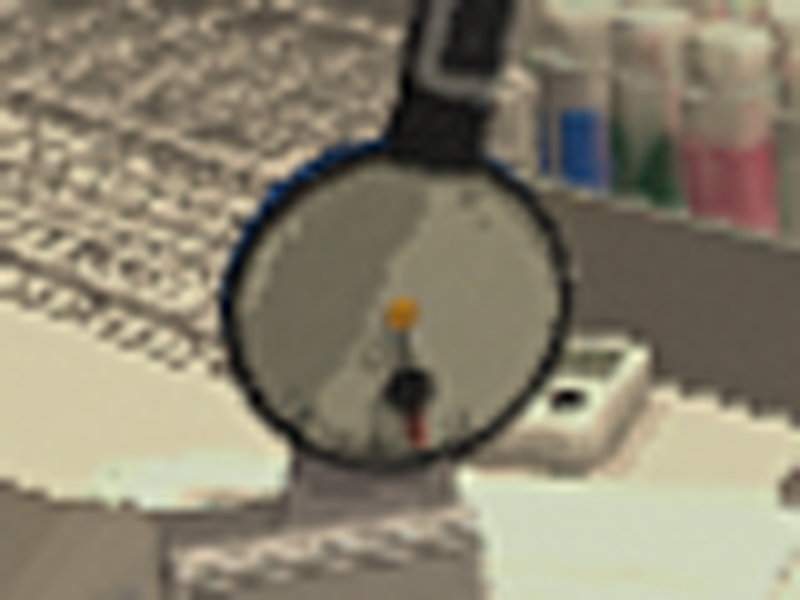

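The pointer line runs from hub (402,313) through its weight (408,386). The red mark is at (416,428), partly behind the pointer and perhaps slightly to its right. I'll sharpen this numerically, using the hub as a reference.

```bash
python3 - <<'E'
from h import *
import pickle
for f,off in (('dial.pkl',.133),('dial2.pkl',.133)):
    c,s=pickle.load(open(f,'rb')); G,foot,hub,uvh,hsv,pts,plane=dial(c,s,off); im=c['pixels'].astype(float)
    def cen(fn,sel,x0):
        W=[];Q=[]
        for x,y,q in pts:
            w=fn(*im[y,x])
            if sel(q) and w>0: W.append(w);Q.append([x,y])
        W=np.array(W);Q=np.array(Q); uv=(W[:,None]*Q).sum(0)/W.sum(); return uv,plane(uv,x0),len(W)
    h=cen(lambda r,g,b:r-b-50,lambda q:np.hypot(q[0],q[1]+2)<9,-.009)
    m=cen(lambda r,g,b:r-1.35*g-3,lambda q:28<np.hypot(*q)<45 and -5<q[0]<25 and q[1]<0,-.004)
    k=cen(lambda r,g,b:70-g,lambda q:10<np.hypot(*q)<26 and abs(np.arctan2(q[0],-q[1])-(0 if f=='dial.pkl' else .3))<.5,-.007)
    d=m[1]-h[1]; w=k[1]-h[1]
    print(f,'hub',h,'mark',m,'weight',k,'\n mark ang',np.arctan2(d[0],-d[1]),np.hypot(*d),'weight ang',np.arctan2(w[0],-w[1]),np.hypot(*w))
E
```

```text
dial.pkl hub (array([249.88888889, 165.0020202 ]), array([-0.9830375 , -0.81806441]), 11) mark (array([255.16020864, 176.12419275]), array([ 10.39942413, -34.89147729]), 5) weight (array([250.45642202, 172.34174312]), array([ -1.02478064, -21.48411803]), 13) 
 mark ang 0.32240170087363407 35.92433572791009 weight ang -0.0020198862775118063 20.66609577649884
dial2.pkl hub (array([261.78082192, 188.8173516 ]), array([-1.33409767, -1.2377399 ]), 9) mark (array([263.15917969, 200.54394531]), array([ 11.05387322, -35.6826989 ]), 5) weight (array([262.38585209, 195.53054662]), array([  4.96123705, -20.51359382]), 9) 
 mark ang 0.34524162437943956 36.604877043016785 weight ang 0.3156709011809081 20.27781506091468
```

The upright weight reads -0.002, which validates the method, and the mark is at 0.322. I'll lean a further 0.027.

Converted, -0.0036 m / 0.8 = -0.0045, -0.0018 m / 0.8 = -0.0023, 0.027 rad / 4 = 0.0068.

```bash
echo '[-0.0023, 0, 0, 0, 0.0034, 0, 0, -0.0045, 0, 0, 0, 0.0068, 0, 0, -0.0045, 0, 0, 0, 0.0068, 0, 0, -0.0045, 0, 0, 0, 0.0068, 0, 0, -0.0045, 0, 0, 0, 0.0068, 0, 0, -0.0045, 0, 0, 0, 0.0068, 0, 0, -0.0045, 0, 0, 0, 0.0068, 0, 0, -0.0045, 0, 0, 0, 0.0068, 0, 0, -0.0045, 0, 0, 0, 0.0068, 0, 0, -0.0045, 0, 0, 0, 0.0068, 0, 0]' > mv.in && python3 -m inch mv.in 50
echo '[0, 0, 0, 0, 0, 0, 0, 0, 0, 0, 0, 0, 0, 0, 0, 0, 0, 0, 0, 0, 0, 0, 0, 0, 0, 0, 0, 0]' > mv.in && python3 -m inch mv.in 50
python3 - <<'E'
from h import *
import pickle
fs=[]
for i in range(6):
    c=ctrl.read_camera('scene'); fs.append(c['pixels'].astype(float))
s=ctrl.get_state(); c['pixels']=np.mean(fs,0).round().astype(np.uint8)
z=-R.from_quat(s['tcp_rot']).apply([0,0,1]); print('lean',np.arccos(z[2]),s['contact_force'],s['time'])
G,foot,hub,uvh,hsv,pts,plane=dial(c,s,.133); im=c['pixels'].astype(float)
def cen(fn,sel,x0):
    W=[];Q=[]
    for x,y,q in pts:
        w=fn(*im[y,x])
        if sel(q) and w>0: W.append(w);Q.append([x,y])
    W=np.array(W);Q=np.array(Q); uv=(W[:,None]*Q).sum(0)/W.sum(); return plane(uv,x0)
h=cen(lambda r,g,b:r-b-50,lambda q:np.hypot(q[0],q[1]+2)<9,-.009)
k=cen(lambda r,g,b:70-g,lambda q:10<np.hypot(*q)<26 and abs(np.arctan2(q[0],-q[1])-.3)<.5,-.007)
w=k-h; print('weight ang',np.arctan2(w[0],-w[1]))
u=np.round(uvh).astype(int)
save(cv2.resize(c['pixels'][u[1]-30:u[1]+30,u[0]-40:u[0]+40],(800,600),interpolation=cv2.INTER_CUBIC),'lean2.png')
E
```

```text
time: 18.3
eef_pos: [0.5854, 0.0913, 0.1535]
tcp_rot: [0.383, 0.91, 0.063, -0.147]
contact_force: [0.3, -1.6, 8.5]
opening: 0.126
finger_force: 52.2
time: 18.8
eef_pos: [0.5854, 0.0913, 0.1536]
tcp_rot: [0.383, 0.91, 0.063, -0.147]
contact_force: [0.2, -0.9, 7.0]
opening: 0.12
finger_force: 52.2
lean 0.32106886660225237 [ 0.29454169 -1.50431535  7.76709412] 19.1
weight ang 0.340406061879793
```

View pics/lean2.png

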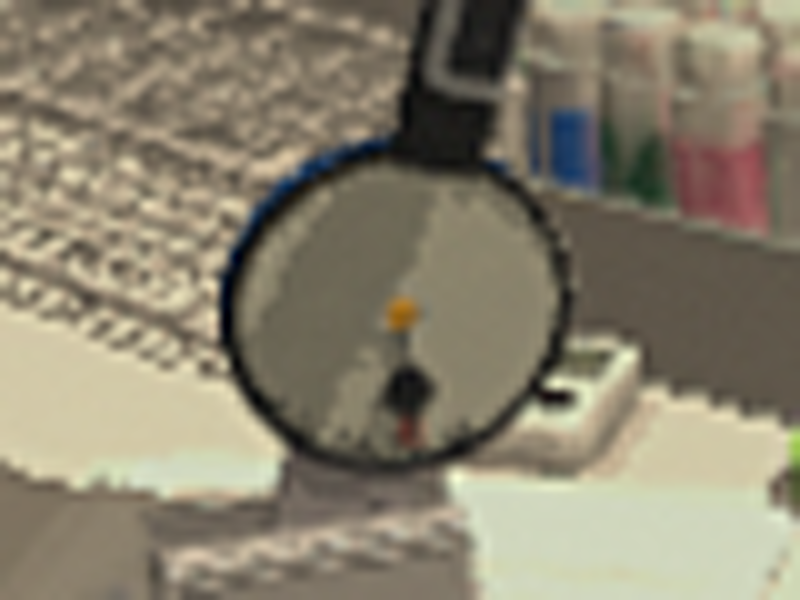

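The red mark at (408,430) now sits centred directly under the pointer weight at (408,386). The tongue is still on the stud with about 10 N, and the tab is held. I'm handing the job in.

```bash
python3 -c "
from plant import ctrl
print(ctrl.sign_off())"
```

```text
the job is handed in; nothing more can be done
None
```

The job is handed in: I seated the gauge upright on the stud, then leaned it 0.321 rad, which puts its pointer on the red mark (measured at about 0.322 rad); the tab is still gripped, the tongue presses the stud with about 10 N, and the arm never went near the vials.

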